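# Centre the culture dish and click the magnifier over it

## Robot

A 6-joint arm with a two-finger parallel gripper is mounted at the origin on the work surface. World frame = base frame: x ahead of the robot, y to its left, z up, the work surface at z = 0. Lengths are in m, angles in rad, forces in N, time in s.
With the tool pointing down it reaches from about 0.35 to 0.975 m from the base axis. Payload 17.4 kg.
Tool frame: the origin (TCP) lies on the centre line of the jaws, within the pads' length; the fingertips stand 19 mm ahead of it and the grasp point (between the pads) is the TCP (arm.tcp_to_tips is the distance from the TCP to the fingertips, in m); z points along the fingers, x is the direction in which the jaws open and shut, and the axes are right-handed (so a half turn about z gives the same grasp; the last joint's range is limited). The gripper opens to 85 mm and grips with 20 to 120 N. Pads are 22 mm wide; open, the fingers measure 114 mm over their backs; the gripper's body (76 mm by 85 mm) begins 54 mm behind the grasp point. The pads swing forward as they close: fully open they stand 13 mm farther back than shut.
Start: joints at [1.162, 0.116, 1.442, -0, 1.584, -0.038], TCP at [0.245, 0.629, 0.215] pointing down, gripper open.
Joint ranges: [-2.83, 2.83], [-0.83, 2.19], [0.07, 2.5], [-1.14, 4.28], [0.01, 3], [-2.97, 2.97]. Speed limits (rad/s): [1.89, 1.89, 2.22, 3.14, 3.14, 3.14].

## Interface

Orientations are given as a unit quaternion [x, y, z, w].
In Python, from cell import arm, cams gives the robot as it stands.
- The arm moves only by the tool servo_tool, never from a script. Its argument "deltas" is a list of rows, each a list of 4 numbers: the shift along the tool's x, y, z in mm, then the turn about the tool's z in rad. A call has 1 to 20 rows; each row shifts and turns the pose as measured when the row begins, along the tool's axes as they then stand; what a row does not reach is not made up. A row lasts 1/12 s, in which the tool goes at most 41.7 mm and 7.16 degrees, less where a joint would pass 70% of its speed; a pose out of reach is approached as far as the arm can. A call with a gripper value outside its range is refused whole. "jaw" is the opening, from -1 (shut) to 1 (fully open), set as the call begins (left out, the last holds). The fingers move at their own pace and stop on an object; "force" is the grip in N (left out, the last holds). Time passes only in rows, so rows that do not move let the fingers close. It gives the time, the measured TCP pose, the force and the opening at its end, in the units of the state.
- arm.observe(): the state, without advancing time (a new reading comes with each control period).
- cams.grab_frame(name): name is "side" or "top" or "wrist"; returns a dict with "pixels" (400x640x3 uint8, red, green, blue), "range_z" (400x640 float32, m along the optical axis (not along the pixel's ray), 0 where there is no reading), "mtx" (3x3 intrinsics, pixels), "R" (3x3) and "t" (3): a world point X has camera coordinates R X + t. Camera axes: x right, y down, z forward; pixel columns grow to the right and rows downward; lengths in m; the calibration is good to about 2 mm. A picture is of the moment at which its call begins.
- arm.close_job(): hands the job in, once; it reports no verdict.
Trained networks look in a picture, given as the dict that the camera call returned (one of the last four; its "shot" number tells which), for a name from the list of things; names that differ only in an ending like _2 or _b are one class to them, and where a whole thing is asked for, a point or a joint stands for the part that bears it (a point fixed in the world has none). Each returns a list of dicts, best first, with "confidence" (0 to 1); they miss things now and then, are a little off and sometimes report something else, mostly with a low value. They report only what shows in the picture. A call takes as long as a camera call. They do not tell look-alikes from the thing itself.
- cams.look_for(query, picture): "bbox" ([left, top, width, height] in pixels, round what is visible of it).
- cams.spot_point(query, picture): "uv" ([column, row] in pixels: a listed point, or the origin of a listed thing).
The state is a dict: "time": time; "qpos": joint angles; "joint_vel": joint speeds; "effort": joint torques, N m; "position": TCP position; "orientation": TCP orientation; "wrist_force": force on the tool from outside, world axes, zero at the start; "ft_torque": the same for the moment, N m; "grip_width": finger opening in m.
Only numpy, scipy, OpenCV 4.12 (cv2) and the standard library are available. Lean on these libraries where they do the work, as an engineer would, in place of code of your own. Each camera call takes 0.05 s, during which the arm holds its last target. There are 200 camera calls.

## Task

First push the amber culture dish across the table, without lifting it, until it lies inside the black ring beside the magnifier rail. Then take the magnifier by its blue grip and slide it towards the red clip until you feel it click into the notch there; do not run on past the notch. Finish while still gripping the blue grip with the magnifier held in the notch, and leave the other things on the table where they are.

Things in the scene. Friction and masses are not known exactly. Their poses are not given: they have to be found in the camera images.
- dish: Closed round culture dish with amber lid and a few cream spots, loose, 90 mm diameter, 16 mm high, about 90 g. Too wide to grasp; push it at its side near the table. Starts on the table left of the rail's ring. Origin: centre of its underside.
- spot (a point): Centre, on the table surface, of the place for the dish: a white disc flat on the table (nothing to climb over) inside a black printed ring of 115 mm inner diameter. It belongs to the red clip and lies 100 mm from the rail's centre line on the robot's side.
- clip: Fixed red index clip that marks the notch: a red block 34 x 12 x 9 mm beside the rail's far side and a red dash towards the ring. Origin: on the table under the rail's centre line, level with the notch. y axis: along the rail, the way the carriage must slide; x axis: across it, away from the robot. The carriage is in the notch when carriage has y = 0 here (within 3 mm).
- notch (a point): The notch: the dip between two red ridges across the rail top (30 mm above the table), 6 mm before and 7 mm behind it. A spring ball under the carriage rides over them. A gentle ramp from 26 mm before the notch raises the push needed to 3 to 6 N; in the last 6 mm the ball drops in and the push falls to nothing or a slight pull forward; beyond it rises within 2 mm to over 10 N: the click to feel.
- rail: Aluminium rail, fixed, 380 mm long, 40 mm wide, 30 mm high (black end blocks 36 mm high), lying along its own y axis, which is parallel to the clip's y. Origin: on the table on the centre line; the ends are at y = -200 and +180 mm.
- carriage: Grey magnifier carriage on the rail, 60 mm across, 56 mm along it, top 60 mm above the table. Starts 130 to 230 mm before the notch (negative y in the clip frame); sliding takes about 1.5 N. A black-rimmed lens, 92 mm diameter, 53 to 63 mm above the table, sticks out 100 mm to the robot's side. Origin: on the table under the centre of the blue grip; axes as the rail's.
- grip (a point): Centre of the top of the blue grip on the carriage, 112 mm above the table. The grip is an upright block 18 mm thick along the rail, 30 mm across it, from 60 to 112 mm above the table; pinch it from above with the fingers closing along the rail.
- spare_dish: Bystander: closed culture dish with a green lid, 90 mm diameter, 16 mm high, in front of the rail to the right. Leave it alone. Origin: centre of its underside.
- slide_box: Bystander: red plastic box 85 x 55 x 32 mm behind the rail. Leave it alone. Origin: centre of its underside.
- tally: Bystander: steel hand counter, 46 mm diameter, 34 mm high, to the right. Leave it alone. Origin: centre of its underside.
- reagent: Bystander: white bottle with blue cap, 64 mm diameter, 150 mm high, on the right. Leave it alone. Origin: centre of its underside.
- jar: Bystander: amber jar with white cap, 60 mm diameter, 85 mm high, on the right. Leave it alone. Origin: centre of its underside.
Mind the look-alikes: they are no part of the job. Of the things like the dish, leave any that is pink; of the rest the smaller one is meant.

How it is judged:
On the way, in this order (a step that is already met when the one before it is completed fails the run):
1. the amber dish lies inside the black ring, at rest, while the magnifier is still well short of the notch (horizontal distance between dish and spot below 0.013 m and linear speed of dish below 0.01 m/s and y of carriage in the frame of clip below -0.06 m), for 0.2 s.
2. the magnifier is in the notch, held by the fingers (y of carriage in the frame of clip between -0.003 and 0.003 m and contact force between the fingers and carriage above 2 N), for 0.3 s.
At the end, for the whole second after the job is handed in: The amber dish lies flat on the table inside the black ring (centre within 13 mm of the spot) and at rest; the carriage stands still within 3 mm of the notch, and the fingers still grip it with more than 2 N (all of step 2 and horizontal distance between dish and spot below 0.013 m and angle between dish's own z axis and vertical below 0.1 rad and height (world z) of dish below 0.006 m and linear speed of each of dish, carriage below 0.01 m/s); the arm keeps its last pose, push and grip.
It fails at once if the amber dish is lifted more than 15 mm or tipped over 0.4 rad (height (world z) of dish above 0.015 m or angle between dish's own z axis and vertical above 0.4 rad).
It fails at once if the magnifier runs more than 12 mm past the notch (y of carriage in the frame of clip above 0.012 m).
It fails at once if another thing on the table is moved more than 20 mm (distance of any of spare_dish, slide_box, tally, reagent, jar from where it was at the start of the episode above 0.02 m).
It also fails if it takes over 72 s, if anything falls off the work surface, if the arm or the gripper's body presses on something with over 40 N, if the wrist force passes 120 N, or if a joint passes its speed limit or range.

## Working session

There is one attempt and no reset: what is moved stays moved. The work goes in short steps, Python scripts to look and compute and a tool call to move; the robot and the scene stay as the last step left them, time stands still between calls to the robot, and variables do not carry over. Pictures are saved under pics/ and viewed, about 8 in all and at most 12, crops included, and the job is handed in when it is done.

Besides the shell and the picture viewer there is one more tool, called after "Request:" as name([rows], argument=value, ...), one row to a line, values as JSON. servo_tool: Moves the arm, as the interface text tells. Its arguments: {"type":"object","properties":{"deltas":{"type":"array","items":{"type":"array","items":{"type":"number"}}},"jaw":{"type":"number"},"force":{"type":"number"}},"required":["deltas"]}

```bash
mkdir -p pics; ls; cat > h.py <<'E'
import numpy as np, cv2
from cell import arm, cams
def px2w(f,u,v,z=None):
    """pixel -> world; with z: intersect ray with plane z, else by depth"""
    K,R,t=map(np.array,(f["mtx"],f["R"],f["t"]))
    d=R.T@(np.linalg.inv(K)@[u,v,1.]); c=-R.T@t
    if z is None: s=float(f["range_z"][int(round(v)),int(round(u))])
    else: s=(z-c[2])/d[2]
    return c+s*d
def save(f,n): cv2.imwrite(f"pics/{n}.png",f["pixels"][:,:,::-1])
E
python3 - <<'E'
from h import *
print(arm.observe())
for n in ("top","side"):
    f=cams.grab_frame(n); save(f,n+"1")
    for q in ("dish","clip","carriage","spare_dish","rail"):
        for r in cams.look_for(q,f)[:4]: print(n,q,r)
    for q in ("spot","grip","notch","dish","clip","carriage"):
        z=dict(grip=.112,notch=.03).get(q,0)
        for r in cams.spot_point(q,f)[:4]: print(n,q,r,px2w(f,*r["uv"],z).round(3),px2w(f,*r["uv"]).round(3))
E
```

```text
pics
{'time': 0.0, 'qpos': array([ 1.16223510e+00,  1.16515066e-01,  1.44227357e+00,  1.07831927e-06,
        1.58398515e+00, -3.77609287e-02]), 'joint_vel': array([-0.00057536, -0.00130935, -0.00112656, -0.00027897,  0.0009652 ,
       -0.00117087]), 'effort': array([ 2.62627793e-03, -7.31995296e+01, -6.32496500e+01,  1.29919526e-04,
        6.24427688e-03,  7.23640233e-05]), 'position': array([0.24449538, 0.62894235, 0.21383741]), 'orientation': array([ 8.25336588e-01,  5.64640742e-01, -4.99946899e-04,  3.14364500e-04]), 'wrist_force': array([ 0.336245  , -0.23042969,  0.25248593]), 'ft_torque': array([-0.02221159,  0.02280938, -0.01125143]), 'grip_width': 0.08546198996938291}
top dish {'bbox': [172.7, 207.5, 31.9, 37.6], 'confidence': 0.97}
top dish {'bbox': [220.3, 245.6, 27.6, 26.9], 'confidence': 0.84}
top dish {'bbox': [224.7, 201.4, 24.6, 28.2], 'confidence': 0.59}
top clip {'bbox': [262.0, 155.2, 39.6, 60.1], 'confidence': 0.72}
top clip {'bbox': [326.8, 160.9, 27.9, 55.4], 'confidence': 0.63}
top carriage {'bbox': [266.6, 155.4, 30.9, 61.3], 'confidence': 0.61}
top carriage
[... 1721 characters left out ...]
03 ] [ 0.619 -0.141  0.113]
side dish {'uv': [219.3, 169.7], 'confidence': 0.89} [0.453 0.4   0.   ] [0.442 0.359 0.025]
side dish {'uv': [252.4, 190.2], 'confidence': 0.67} [0.494 0.233 0.   ] [0.486 0.211 0.016]
side dish {'uv': [202.0, 205.0], 'confidence': 0.62} [0.343 0.245 0.   ] [0.338 0.223 0.016]
side dish {'uv': [364.1, 242.4], 'confidence': 0.37} [ 0.634 -0.136  0.   ] [ 0.613 -0.161  0.029]
side clip {'uv': [324.2, 199.4], 'confidence': 0.62} [0.649 0.074 0.   ] [0.628 0.041 0.028]
side clip {'uv': [428.5, 356.2], 'confidence': 0.61} [ 0.543 -0.454  0.   ] [ 0.513 -0.475  0.053]
side carriage {'uv': [365.3, 243.9], 'confidence': 0.55} [ 0.633 -0.142 -0.   ] [ 0.612 -0.167  0.03 ]
```

```bash
python3 - <<'E'
import cv2
a=cv2.imread("pics/top1.png")[130:300,150:410]
cv2.imwrite("pics/top1c.png",cv2.resize(a,None,fx=3,fy=3,interpolation=2))
E
```

```text
(no output)
```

View pics/top1c.png

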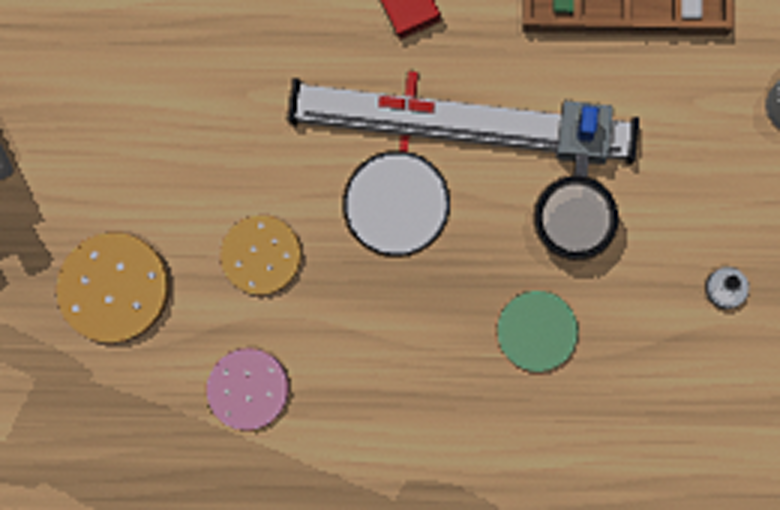

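The small amber dish is at about px (237,215), the ring at (282,198), the carriage at (346,170), and the large amber and pink look-alikes are to the left. Next I'll refine these positions by colour.

```bash
cat >> h.py <<'E'
def dishpos(f,near):
    """amber lid blob whose world centre (z=.016) is nearest to near"""
    hsv=cv2.cvtColor(f["pixels"],cv2.COLOR_RGB2HSV)
    m=cv2.inRange(hsv,(14,120,100),(24,255,255)); m=cv2.morphologyEx(m,cv2.MORPH_CLOSE,np.ones((5,5)))
    m=cv2.morphologyEx(m,cv2.MORPH_OPEN,np.ones((3,3)))
    n,_,s,c=cv2.connectedComponentsWithStats(m)
    o=[(px2w(f,*c[i],.016),s[i]) for i in range(1,n) if s[i,4]>150]
    return sorted(o,key=lambda a:np.hypot(*(a[0][:2]-near)))[:2]
def disc(f,near):
    hsv=cv2.cvtColor(f["pixels"],cv2.COLOR_RGB2HSV)
    m=cv2.inRange(hsv,(0,0,150),(179,45,255)); n,_,s,c=cv2.connectedComponentsWithStats(m)
    o=[(px2w(f,*c[i],0),s[i]) for i in range(1,n) if s[i,4]>150]
    return sorted(o,key=lambda a:np.hypot(*(a[0][:2]-near)))[:2]
E
python3 - <<'E'
from h import *
for n in ("top","side"):
    f=cams.grab_frame(n)
    print(n,dishpos(f,[.478,.232]),"\n",disc(f,[.545,.075]))
    hsv=cv2.cvtColor(f["pixels"],cv2.COLOR_RGB2HSV)
    m=cv2.inRange(hsv,(105,150,60),(125,255,255)); k,_,s,c=cv2.connectedComponentsWithStats(m)
    for i in range(1,k):
        if s[i,4]>15: print("blue",s[i],px2w(f,*c[i],.112),px2w(f,*c[i]))
    if n=="top":
        a=px2w(f,248.3,164.3,.036);b=px2w(f,361,176.7,.036);print(a,b,(a-b)/np.linalg.norm(a-b),np.linalg.norm(a-b))
E
```

```text
top [(array([0.48193769, 0.23149585, 0.016     ]), array([223, 202,  27,  26, 557], dtype=int32)), (array([0.44265919, 0.39708567, 0.016     ]), array([ 169,  207,   36,   37, 1063], dtype=int32))] 
 [(array([0.54431552, 0.08116653, 0.        ]), array([266, 182,  33,  32, 830], dtype=int32)), (array([0.65106655, 0.04514123, 0.        ]), array([249, 158,  88,  18, 649], dtype=int32))]
blue [ 199   93   66   26 1096] [0.82694444 0.2405038  0.112     ] [0.83148744 0.24305438 0.09934625]
blue [420 151  10   9  62] [ 0.67416583 -0.38296241  0.112     ] [ 0.6651796  -0.37319789  0.1487502 ]
blue [343 166   6   9  45] [ 0.62170181 -0.13031768  0.112     ] [ 0.62195607 -0.13041228  0.11076089]
[0.6510607  0.19426417 0.036     ] [ 0.61465479 -0.18742595  0.036     ] [0.09494988 0.99548205 0.        ] 0.38342239672576045
side [(array([ 0.40504114, -0.13503251,  0.016     ]), array([    0,    99,   640,   301, 91143], dtype=int32)), (array([ 0.82668068, -0.18735261,  0.016     ]), array([409, 206,  57,  32, 815], dtype=int32))] 
 [(array([0.54721786, 0.07816995, 0.        ]), array([273, 199,  40,  24, 771], dtype=int32)), (array([0.66977765, 0.07256842, 0.        ]), array([305, 171,  51,  51, 486], dtype=int32))]
blue [110   0  29  29 573] [0.57920721 2.46571676 0.112     ] [0.48382486 1.76161769 0.2400006 ]
blue [149   0  44  22 790] [0.89130176 2.44826833 0.112     ] [ 0.14698844 -0.72486132  0.69202622]
blue [324 125  52  44 821] [0.77273232 0.11618946 0.112     ] [0.82528015 0.18681804 0.06329138]
blue [358 207  11  20 191] [ 0.6057885  -0.15870808  0.112     ] [ 0.62054822 -0.14049477  0.0933404 ]
blue [450 244  15  15 170] [ 0.69734966 -0.35607115  0.112     ] [ 0.66205117 -0.37972422  0.14920111]
```

Request:
servo_tool([
  [0,0,0,0.114],
  [0,0,0,0.114],
  [0,0,0,0.114],
  [0,0,0,0.114],
  [0,0,0,0.114],
  [0,0,0,0.114],
  [0,0,0,0.114],
  [5,33,0,0],
  [5,33,0,0],
  [5,33,0,0],
  [5,33,0,0],
  [5,33,0,0],
  [5,33,0,0],
  [5,33,0,0],
  [5,33,0,0],
  [5,33,0,0],
  [5,33,0,0],
  [5,33,0,0],
  [5,30,0,0],
  [0,0,0,0],
], jaw=0.2)

```text
time: 2.97
position: [0.445, 0.2678, 0.214]
orientation: [0.983, 0.181, 0.001, 0.0]
wrist_force: [-0.7, 1.1, -0.6]
grip_width: 0.0512
```

```bash
cat > st.py <<'E'
from h import *
import sys
from scipy.spatial.transform import Rotation as Ro
def rep(tx,ty):
    s=arm.observe();p=s["position"];M=Ro.from_quat(s["orientation"]).as_matrix()
    print("t",round(s["time"],2),"p",p.round(4),"yaw",np.degrees(np.arctan2(M[1,0],M[0,0])).round(2),"z",M[:,2].round(3),"F",s["wrist_force"].round(2),"w",round(s["grip_width"],4))
    print("to target in tool mm",(M.T@(np.array([tx,ty,p[2]])-p)*1000).round(1),"F tool",(M.T@s["wrist_force"]).round(2))
if __name__=="__main__": rep(float(sys.argv[1]),float(sys.argv[2]))
E
python3 st.py .4545 .291
```

```text
t 2.97 p [0.445  0.2678 0.214 ] yaw 20.85 z [ 0.002  0.    -1.   ] F [-0.73  1.08 -0.62] w 0.0512
to target in tool mm [ 17.1 -18.3   0. ] F tool [-0.3  -1.27  0.62]
```

Request:
servo_tool([
  [17,-18,0,-0.038],
  [0,0,40,0],
  [0,0,40,0],
  [0,0,40,0],
  [0,0,0,0],
  [0,0,0,0],
])

```text
time: 3.47
position: [0.4577, 0.291, 0.0947]
orientation: [0.98, 0.198, 0.005, -0.001]
wrist_force: [0.6, 0.4, 2.0]
grip_width: 0.0511
```

```bash
python3 st.py .4545 .291; python3 - <<'E'
from h import *
f=cams.grab_frame("wrist"); save(f,"w1")
for r in dishpos(f,[.48,.23]): print(r)
for r in disc(f,[.545,.08]): print(r)
for q in ("spot","dish"):
    for r in cams.spot_point(q,f)[:3]: print(q,r,px2w(f,*r["uv"],0).round(4))
E
```

```text
t 3.47 p [0.4577 0.291  0.0947] yaw 22.83 z [ 0.009  0.004 -1.   ] F [0.56 0.36 1.97] w 0.0511
to target in tool mm [-2.9 -1.3 -0. ] F tool [ 0.67 -0.12 -1.96]
(array([0.54667658, 0.21312448, 0.016     ]), array([367, 300,  20,  29, 363], dtype=int32))
(array([0.55801492, 0.28679456, 0.016     ]), array([410, 215,  35,  61, 709], dtype=int32))
(array([0.68368498, 0.16429844, 0.        ]), array([458, 379,  37,  21, 386], dtype=int32))
dish {'uv': [352.9, 69.3], 'confidence': 0.91} [0.4435 0.3925 0.    ]
dish {'uv': [317.2, 265.1], 'confidence': 0.89} [0.4813 0.2318 0.    ]
dish {'uv': [158.5, 194.6], 'confidence': 0.77} [0.3341 0.2407 0.    ]
```

View pics/w1.png

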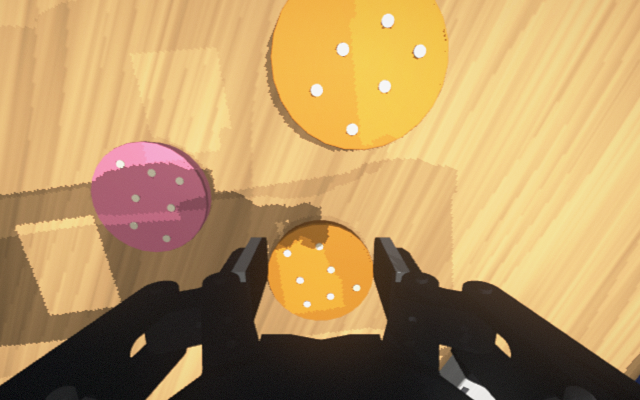

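The wrist view shows the small amber dish at px (320,268) between the finger columns (250, 395), with the large amber dish behind at (360,60) and the pink one at the left. That agrees with the top view: dish (0.481,0.232).

Request:
servo_tool([
  [-1,-2,30,0],
  [0,0,28,0],
  [0,0,10,0],
  [0,0,3,0],
  [0,0,0,0],
])

```text
time: 4.03
position: [0.463, 0.2967, 0.0361]
orientation: [0.98, 0.198, 0.014, -0.004]
wrist_force: [0.1, -0.4, -0.1]
grip_width: 0.0512
```

```bash
python3 st.py .545 .080; python3 - <<'E'
from h import *
print(arm.tcp_to_tips)
f=cams.grab_frame("top"); print(dishpos(f,[.48,.23])[0],disc(f,[.545,.08])[0])
f=cams.grab_frame("side"); save(f,"s2")
cv2.imwrite("pics/s2c.png",cv2.resize(f["pixels"][110:260,170:330,::-1],None,fx=4,fy=4,interpolation=2))
E
```

```text
t 4.03 p [0.463  0.2967 0.0361] yaw 22.84 z [ 0.025  0.014 -1.   ] F [ 0.1  -0.36 -0.09] w 0.0512
to target in tool mm [ -8.6 231.5  -0.9] F tool [-0.05  0.37  0.09]
0.019
(array([0.48347775, 0.22964179, 0.016     ]), array([224, 202,  26,  25, 524], dtype=int32)) (array([0.54412294, 0.0808979 , 0.        ]), array([266, 182,  33,  32, 835], dtype=int32))
```

View pics/s2c.png

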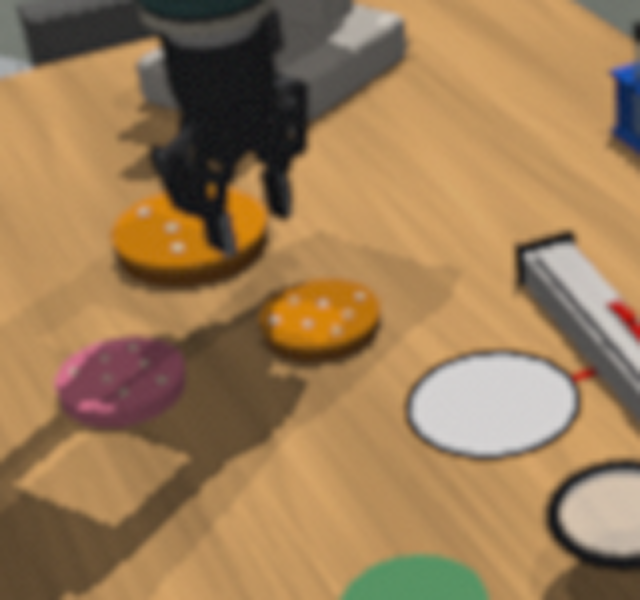

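The fingers are clear behind the small dish (crop 320,315), and both look-alikes are untouched. Now I'll lower gently and align.

Request:
servo_tool([
  [-5,3,5,0],
  [-4,3,4,0],
  [0,0,3,0],
  [0,0,2,0],
  [0,0,0,0],
  [0,0,0,0],
])

```text
time: 4.63
position: [0.4588, 0.2877, 0.0255]
orientation: [0.98, 0.198, 0.017, -0.005]
wrist_force: [-0.9, -0.5, -0.2]
grip_width: 0.0513
```

```bash
python3 st.py .545 .080;python3 st.py .482 .231
```

```text
t 4.63 p [0.4588 0.2877 0.0255] yaw 22.82 z [ 0.031  0.017 -0.999] F [-0.93 -0.47 -0.23] w 0.0513
to target in tool mm [ -1.1 224.9  -0.9] F tool [-1.04  0.07  0.19]
t 4.63 p [0.4588 0.2877 0.0255] yaw 22.82 z [ 0.031  0.017 -0.999] F [-0.93 -0.47 -0.23] w 0.0513
to target in tool mm [-0.6 61.3 -0.2] F tool [-1.04  0.07  0.19]
```

Request:
servo_tool([
  [-1,4,3,0],
  [0,8,0,0],
  [0,8,0,0],
  [0,8,0,0],
  [0,8,0,0],
  [0,8,0,0],
  [0,8,0,0],
  [0,8,0,0],
  [0,8,0,0],
  [0,8,0,0],
  [0,8,0,0],
  [0,8,0,0],
  [0,8,0,0],
  [0,8,0,0],
  [0,4,0,0],
  [0,0,0,0],
])

```text
time: 5.97
position: [0.5066, 0.1718, 0.022]
orientation: [0.98, 0.197, 0.017, -0.005]
wrist_force: [-0.5, -0.5, -0.2]
grip_width: 0.0511
```

```bash
cat > d.py <<'E'
from h import *
from st import rep
rep(.545,.080)
f=cams.grab_frame("top"); x=dishpos(f,[.53,.12])[0]; print(x)
rep(*x[0][:2]); f=cams.grab_frame("top")
for r in cams.spot_point("dish",f)[:3]: print(r,px2w(f,*r["uv"],0).round(4))
save(f,"t%.0f"%(arm.observe()["time"]*10))
cv2.imwrite("pics/tc%.0f.png"%(arm.observe()["time"]*10),cv2.resize(f["pixels"][140:260,160:370,::-1],None,fx=3.5,fy=3.5,interpolation=2))
E
python3 d.py; ls pics
```

```text
t 5.97 p [0.5066 0.1718 0.022 ] yaw 22.76 z [ 0.031  0.017 -0.999] F [-0.53 -0.5  -0.24] w 0.0511
to target in tool mm [-0.1 99.5 -0.3] F tool [-0.69  0.26  0.21]
(array([0.4557624 , 0.22283895, 0.016     ]), array([230, 218,  19,  10, 152], dtype=int32))
t 6.02 p [0.5065 0.172  0.022 ] yaw 22.76 z [ 0.031  0.017 -0.999] F [ 0.19  0.24 -0.38] w 0.0514
to target in tool mm [-27.1 -66.5  -0.7] F tool [ 0.25 -0.14  0.39]
{'uv': [188.6, 228.0], 'confidence': 0.85} [0.4346 0.3943 0.    ]
{'uv': [236.3, 259.3], 'confidence': 0.47} [0.3322 0.2277 0.    ]
{'uv': [235.3, 215.6], 'confidence': 0.45} [0.4794 0.2374 0.    ]
s2.png
s2c.png
side1.png
t61.png
tc61.png
top1.png
top1c.png
w1.png
```

```bash
python3 - <<'E'
from h import *
f=cams.grab_frame("side")
a=cv2.resize(f["pixels"][110:260,170:330,::-1],None,fx=3,fy=3,interpolation=2)
b=cv2.resize(cv2.imread("pics/t61.png")[150:270,170:300],(480,443))
h=np.zeros((450,960,3),np.uint8); h[:450,:480]=a; h[:443,480:]=b
cv2.imwrite("pics/c2.png",cv2.resize(h,(800,375)))
E
```

```text
(no output)
```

View pics/c2.png

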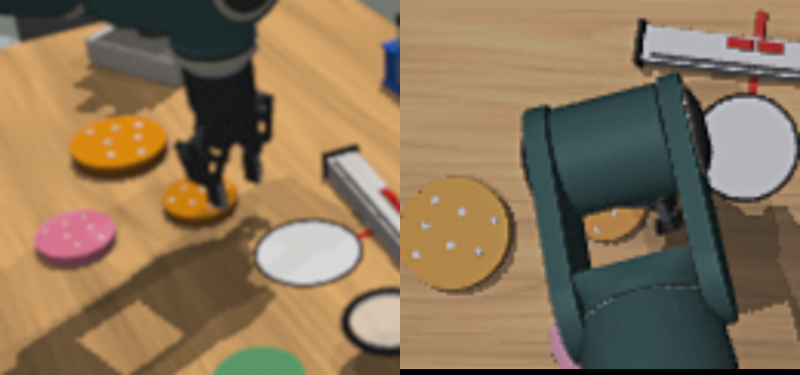

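The fingers passed over the dish without touching it. Partly open, the tips stand higher than I allowed for. The dish hasn't moved, so I'll back off and find the table by touch.

Request:
servo_tool([
  [0,0,-8,0],
  [0,0,-8,0],
  [0,-15,0,0],
  [0,-15,0,0],
  [0,-15,0,0],
  [0,-15,0,0],
  [0,-15,0,0],
  [0,-15,0,0],
  [0,-15,0,0],
  [0,-10,0,0],
  [0,0,0,0],
])

```text
time: 7.08
position: [0.4594, 0.286, 0.0487]
orientation: [0.98, 0.199, 0.02, -0.006]
wrist_force: [-0.3, -0.9, 0.6]
grip_width: 0.0512
```

```bash
python3 st.py .482 .231; python3 st.py .545 .080; python3 - <<'E'
from h import *
f=cams.grab_frame("side")
for r in cams.spot_point("dish",f)[:3]: print(r,px2w(f,*r["uv"]).round(4))
E
```

```text
t 7.08 p [0.4594 0.286  0.0487] yaw 22.94 z [ 0.037  0.02  -0.999] F [-0.31 -0.9   0.65] w 0.0512
to target in tool mm [-0.6 59.5 -0.3] F tool [-0.61  0.7  -0.67]
t 7.08 p [0.4594 0.286  0.0487] yaw 22.94 z [ 0.037  0.02  -0.999] F [-0.31 -0.9   0.65] w 0.0512
to target in tool mm [ -1.5 223.1  -1. ] F tool [-0.61  0.7  -0.67]
{'uv': [250.1, 187.8], 'confidence': 0.77} [0.4845 0.2216 0.019 ]
{'uv': [202.2, 205.2], 'confidence': 0.67} [0.3387 0.2231 0.0147]
{'uv': [217.2, 169.3], 'confidence': 0.62} [0.44   0.3741 0.0194]
```

Request:
servo_tool([
  [0,-5,8,0],
  [0,-4,8,0],
  [0,0,6,0],
  [0,0,4,0],
  [0,0,2,0],
  [0,0,1,0],
  [0,0,0,0],
  [0,0,0,0],
], jaw=-0.1)

```text
time: 7.85
position: [0.4579, 0.2918, 0.0152]
orientation: [0.98, 0.197, 0.019, -0.005]
wrist_force: [0.1, 0.2, 0.4]
grip_width: 0.0381
```

Request:
servo_tool([
  [0,0,2,0],
  [0,0,0,0],
])

```text
time: 8.02
position: [0.4582, 0.2917, 0.0134]
orientation: [0.98, 0.197, 0.02, -0.005]
wrist_force: [-0.2, -1.0, -0.2]
grip_width: 0.0388
```

Request:
servo_tool([
  [0,0,2,0],
  [0,0,0,0],
])

```text
time: 8.18
position: [0.4585, 0.2918, 0.0116]
orientation: [0.98, 0.197, 0.02, -0.006]
wrist_force: [-0.1, 0.2, 0.5]
grip_width: 0.0387
```

Request:
servo_tool([
  [0,0,2,0],
  [0,0,0,0],
])

```text
time: 8.35
position: [0.4587, 0.292, 0.0096]
orientation: [0.98, 0.197, 0.02, -0.006]
wrist_force: [-0.6, -0.2, -0.3]
grip_width: 0.0386
```

Request:
servo_tool([
  [0,0,2,0],
  [0,0,0,0],
])

```text
time: 8.52
position: [0.4588, 0.292, 0.0074]
orientation: [0.98, 0.197, 0.02, -0.006]
wrist_force: [-1.0, 0.3, -0.3]
grip_width: 0.0382
```

```bash
python3 st.py .482 .231; python3 - <<'E'
from h import *
f=cams.grab_frame("side")
cv2.imwrite("pics/c3.png",cv2.resize(f["pixels"][130:230,190:290,::-1],(600,600),interpolation=2))
E
```

```text
t 8.52 p [0.4588 0.292  0.0074] yaw 22.75 z [ 0.037  0.019 -0.999] F [-1.    0.32 -0.31] w 0.0382
to target in tool mm [-2.2 65.2 -0.3] F tool [-0.81 -0.68  0.28]
```

View pics/c3.png

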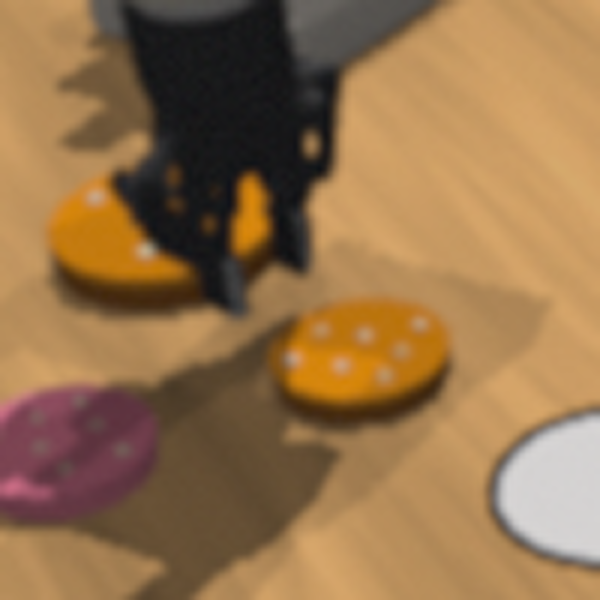

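The fingers are behind the dish, with tips at crop (232,308) and (293,268). I'll measure tip height from the depth image.

```bash
python3 - <<'E'
from h import *
f=cams.grab_frame("side")
for u,v in((228.3,180.5),(228.3,181),(229,179),(239,173.5),(239,174),(250,175)): print(px2w(f,u,v).round(4),px2w(f,u,v,0).round(4))
E
```

```text
[0.4394 0.274  0.0324] [0.4538 0.3231 0.    ]
[0.4397 0.2758 0.0296] [0.4527 0.3205 0.    ]
[0.4417 0.272  0.038 ] [0.4588 0.3299 0.    ]
[0.4808 0.291  0.0333] [0.4977 0.3423 0.    ]
[0.4803 0.2903 0.0321] [0.4965 0.3396 0.    ]
[5.232e-01 3.139e-01 4.000e-04] [0.5234 0.3145 0.    ]
```

Request:
servo_tool([
  [0,0,2,0],
  [0,0,0,0],
])

```text
time: 8.78
position: [0.4591, 0.2922, 0.0058]
orientation: [0.98, 0.197, 0.02, -0.006]
wrist_force: [0.2, -0.4, -0.6]
grip_width: 0.0386
```

```bash
python3 - <<'E'
from h import *
f=cams.grab_frame("wrist"); save(f,"w3")
print("cam",(-np.array(f["R"]).T@f["t"]).round(4))
for u,v in((30,30),(100,30),(200,30),(600,30),(600,100),(500,200)): print(u,v,px2w(f,u,v).round(4))
for r in cams.spot_point("dish",f)[:3]: print(r,px2w(f,*r["uv"],0).round(4),px2w(f,*r["uv"]).round(4))
f=cams.grab_frame("side"); K,R,t=map(np.array,(f["mtx"],f["R"],f["t"]))
d=f["range_z"]; v,u=np.mgrid[150:190,205:260]; P=np.array([px2w(f,a,b) for a,b in zip(u.ravel(),v.ravel())])
px=f["pixels"][150:190,205:260].reshape(-1,3).max(1); k=px<75
Q=P[k]; o=np.argsort(Q[:,2]); 
for i in o[:60:3]: print(u.ravel()[k][i],v.ravel()[k][i],Q[i].round(3))
print(arm.observe())
E
```

```text
cam [0.4279 0.3496 0.165 ]
30 30 [ 0.295   0.3359 -0.0013]
100 30 [0.3252 0.3485 0.0005]
200 30 [ 0.3668  0.3668 -0.0008]
600 30 [5.464e-01 4.440e-01 4.000e-04]
600 100 [0.5663 0.4165 0.0006]
500 200 [5.454e-01 3.495e-01 2.000e-04]
{'uv': [73.1, 236.1], 'confidence': 0.94} [0.3346 0.242  0.    ] [0.3435 0.2522 0.0157]
{'uv': [369.9, 43.2], 'confidence': 0.68} [0.4436 0.3934 0.    ] [0.4415 0.3876 0.0219]
{'uv': [317.4, 333.5], 'confidence': 0.6} [0.4831 0.2321 0.    ] [0.4775 0.2441 0.0169]
231 176 [ 0.472  0.346 -0.002]
218 180 [0.428 0.343 0.   ]
208 180 [0.401 0.36  0.001]
215 180 [0.419 0.346 0.002]
231 175 [0.472 0.345 0.002]
211 180 [0.408 0.352 0.003]
232 174 [0.476 0.347 0.003]
214 180 [0.416 0.345 0.004]
220 179 [0.434 0.34  0.004]
207 179 [0.399 0.361 0.005]
206 179 [0.396 0.362 0.006]
211 179 [0.409 0.352 0.006]
231 174 [0.472 0.343 0.007]
217 179 [0.424 0.34  0.007]
215 179 [0.419 0.342 0.008]
214 179 [0.416 0.344 0.008]
210 179 [0.406 0.35  0.009]
230 175 [0.466 0.336 0.009]
212 179 [0.411 0.345 0.009]
222 177 [0.44  0.338 0.01 ]
{'time': 8.9333, 'qpos': array([ 0.52117335, -0.05796171,  1.96994356, -0.00229439,  1.18683524,
        0.12478786]), 'joint_vel': array([-0.00188363, -0.00144614, -0.00098456,  0.00027367,  0.00158859,
        0.00062032]), 'effort': array([ 3.33816562e-03, -5.18765509e+01, -5.68456292e+01, -9.79198725e-03,
       -2.16702959e-01,  1.55383964e-04]), 'position': array([0.45921424, 0.29229666, 0.00614583]), 'orientation': array([ 0.98011903,  0.19725154,  0.02062078, -0.00577069]), 'wrist_force': array([ 0.08816134, -0.30023986, -1.14107486]), 'ft_torque': array([ 0.01803443,  0.0886986 , -0.05422492]), 'grip_width': 0.03824711859769891}
```

View pics/w3.png

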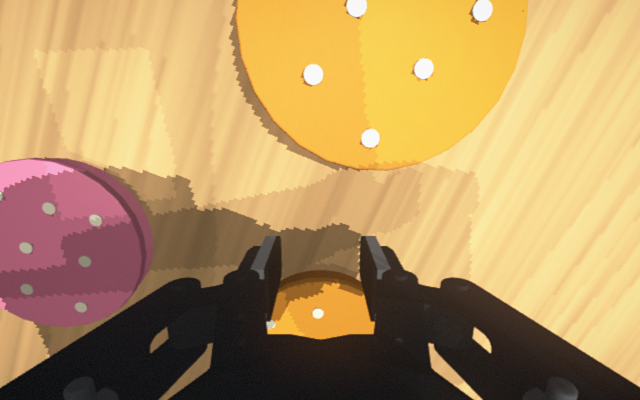

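The wrist picture shows pad tips at (277,240) and (362,240), with the dish beyond. I'll take the tip depth there.

```bash
python3 - <<'E'
from h import *
from scipy.spatial.transform import Rotation as Ro
f=cams.grab_frame("wrist"); s=arm.observe(); M=Ro.from_quat(s["orientation"]).as_matrix()
for u,v in((275,239),(275,242),(272,250),(270,260),(365,239),(366,242),(369,250),(262,285)):
    P=px2w(f,u,v); print(u,v,P.round(4),"tool mm",(M.T@(P-s["position"])*1000).round(1))
E
```

```text
275 239 [0.4353 0.2941 0.0318] tool mm [-20.2 -11.  -26.5]
275 242 [0.4357 0.294  0.0349] tool mm [-19.8 -10.8 -29.5]
272 250 [0.4352 0.2941 0.044 ] tool mm [-19.8 -11.1 -38.7]
270 260 [0.4355 0.2938 0.0527] tool mm [-19.3 -10.8 -47.4]
365 239 [0.4732 0.3098 0.0332] tool mm [ 20.9 -10.8 -26.2]
366 242 [0.4733 0.3095 0.036 ] tool mm [ 20.9 -10.5 -28.9]
369 250 [0.4725 0.3098 0.0461] tool mm [ 20.7 -11.2 -39. ]
262 285 [0.4354 0.2899 0.0653] tool mm [-20.3  -7.2 -60. ]
```

Two cameras agree that the fingertips stand about 25 mm *behind* the reported TCP (tip z ≈ 0.030 now), so the stated tool offset doesn't hold. I'll use the measured tips from here on.

Request:
servo_tool([
  [0,0,5,0],
  [0,0,5,0],
  [0,0,4,0],
  [0,0,2,0],
  [0,0,0,0],
  [0,0,0,0],
])

```text
time: 9.48
position: [0.4596, 0.2925, -0.0121]
orientation: [0.98, 0.197, 0.02, -0.006]
wrist_force: [-0.5, 0.0, -0.2]
grip_width: 0.0385
```

```bash
cat > tip.py <<'E'
from h import *
from scipy.spatial.transform import Rotation as Ro
f=cams.grab_frame("wrist"); s=arm.observe(); M=Ro.from_quat(s["orientation"]).as_matrix()
print(s["position"].round(4),M[:,2].round(3),"F",s["wrist_force"].round(1),"w",s["grip_width"])
for u,v in((275,237),(275,239),(275,242),(365,239),(366,242)):
    P=px2w(f,u,v); print(u,v,P.round(4),"tool mm",(M.T@(P-s["position"])*1000).round(1))
E
python3 tip.py
```

```text
[ 0.4596  0.2925 -0.0121] [ 0.038  0.019 -0.999] F [-0.2 -0.   0.1] w 0.03845880112031106
275 237 [0.4356 0.294  0.0106] tool mm [-20.6 -10.8 -23.5]
275 239 [0.4358 0.2939 0.0126] tool mm [-20.3 -10.6 -25.5]
275 242 [0.4361 0.2947 0.0177] tool mm [-19.6 -11.3 -30.6]
365 239 [0.4737 0.31   0.0149] tool mm [ 20.9 -10.8 -26.1]
366 242 [0.4732 0.3102 0.0194] tool mm [ 20.7 -11.2 -30.5]
```

Request:
servo_tool([
  [-2,0,3,0],
  [0,0,2,0],
  [0,0,0,0],
])

```text
time: 9.78
position: [0.4581, 0.2919, -0.017]
orientation: [0.98, 0.197, 0.021, -0.006]
wrist_force: [0.5, -0.9, 2.7]
grip_width: 0.0381
```

Request:
servo_tool([
  [0,4,0,0],
  [0,6,0,0],
  [0,6,0,0],
  [0,6,0,0],
  [0,6,0,0],
  [0,0,0,0],
])

```text
time: 10.28
position: [0.4701, 0.2635, -0.0169]
orientation: [0.98, 0.197, 0.021, -0.006]
wrist_force: [-1.2, 0.9, 0.9]
grip_width: 0.0389
```

```bash
python3 st.py .545 .080; python3 tip.py|head -3; python3 - <<'E'
from h import *
for n in ("wrist","side","wrist"):
  f=cams.grab_frame(n)
  for r in cams.spot_point("dish",f)[:3]: print(n,r,px2w(f,*r["uv"],0).round(4))
E
```

```text
t 10.28 p [ 0.4701  0.2635 -0.0169] yaw 22.77 z [ 0.039  0.02  -0.999] F [-1.21  0.94  0.89] w 0.0389
to target in tool mm [ -2.  198.2  -0.8] F tool [-0.72 -1.34 -0.92]
[ 0.4701  0.2638 -0.0169] [ 0.039  0.02  -0.999] F [-0.4 -0.3  0.6] w 0.038325497265918315
275 237 [0.446  0.2653 0.0066] tool mm [-20.5 -10.8 -24.4]
275 239 [0.4463 0.2652 0.0086] tool mm [-20.3 -10.6 -26.3]
wrist {'uv': [24.5, 189.2], 'confidence': 0.67} [0.3343 0.243  0.    ]
wrist {'uv': [319.5, 342.5], 'confidence': 0.65} [0.4898 0.2149 0.    ]
side {'uv': [218.6, 171.9], 'confidence': 0.91} [0.4465 0.3881 0.    ]
side {'uv': [256.6, 190.0], 'confidence': 0.79} [0.5055 0.2266 0.    ]
side {'uv': [203.9, 208.3], 'confidence': 0.58} [0.3421 0.2267 0.    ]
wrist {'uv': [319.3, 342.9], 'confidence': 0.66} [0.4895 0.2156 0.    ]
wrist {'uv': [26.9, 194.9], 'confidence': 0.63} [0.3354 0.2414 0.    ]
```

The dish moves now and sits in the cradle (contact at 52 mm, as computed).

Request:
servo_tool([
  [0,7,0,0],
  [-1,8,0,0],
  [0,8,0,0],
  [0,8,0,0],
  [0,8,0,0],
  [0,8,0,0],
  [0,8,0,0],
  [0,8,0,0],
  [-1,8,0,0],
  [0,8,0,0],
  [0,8,0,0],
  [0,8,0,0],
  [0,8,0,0],
  [0,8,0,0],
  [0,7,0,0],
  [0,5,0,0],
  [0,3,0,0],
  [0,0,0,0],
])

```text
time: 12.13
position: [0.522, 0.1352, -0.0169]
orientation: [0.98, 0.198, 0.021, -0.007]
wrist_force: [-1.5, 3.1, 3.5]
grip_width: 0.0381
```

```bash
python3 st.py .545 .080; python3 - <<'E'
from h import *
for n in ("wrist","side","top","wrist"):
  f=cams.grab_frame(n)
  for r in cams.spot_point("dish",f)[:3]: print(n,r,px2w(f,*r["uv"],0).round(4))
save(cams.grab_frame("side"),"s5")
E
```

```text
t 12.13 p [ 0.522   0.1352 -0.0169] yaw 22.8 z [ 0.039  0.022 -0.999] F [-1.47  3.14  3.48] w 0.0381
to target in tool mm [-0.3 59.8 -0.3] F tool [ 0.02 -3.48 -3.46]
wrist {'uv': [319.0, 340.0], 'confidence': 0.74} [0.5409 0.0878 0.    ]
side {'uv': [291.5, 207.9], 'confidence': 0.95} [0.5502 0.0909 0.    ]
side {'uv': [219.4, 171.4], 'confidence': 0.77} [0.4498 0.3895 0.    ]
side {'uv': [202.1, 205.2], 'confidence': 0.76} [0.3426 0.2438 0.    ]
top {'uv': [237.2, 255.8], 'confidence': 0.78} [0.3439 0.2252 0.    ]
top {'uv': [191.4, 224.6], 'confidence': 0.74} [0.4463 0.3854 0.    ]
top {'uv': [280.7, 197.2], 'confidence': 0.44} [0.5453 0.0843 0.    ]
wrist {'uv': [320.2, 339.8], 'confidence': 0.62} [0.5412 0.0888 0.    ]
```

Request:
servo_tool([
  [0,4,0,0],
  [0,3,0,0],
  [0,0.6,0,0],
  [0,0,0,0],
  [0,-6,0,0],
  [0,-12,0,0],
  [0,-15,0,0],
  [0,0,-15,0],
  [0,0,-30,0],
  [0,0,-30,0],
  [0,0,-30,0],
  [0,-30,-30,0],
  [0,-30,-30,0],
  [0,-30,-25,0],
  [0,-30,0,0],
  [0,-30,0,0],
  [0,0,0,0],
])

```text
time: 14.0
position: [0.4362, 0.3049, 0.1788]
orientation: [0.98, 0.197, 0.019, -0.008]
wrist_force: [0.3, 0.8, -0.7]
grip_width: 0.0387
```

```bash
python3 st.py .545 .080; python3 - <<'E'
from h import *
for n in ("side","top"):
  f=cams.grab_frame(n); save(f,n+"6"); print(dishpos(f,[.545,.08])[:1])
  for r in cams.spot_point("dish",f)[:3]: print(n,r,px2w(f,*r["uv"],0).round(4))
  for r in cams.spot_point("grip",f)[:3]: print(n,r,px2w(f,*r["uv"],.112).round(4))
a=cv2.imread("pics/top6.png")[140:260,200:400];cv2.imwrite("pics/top6c.png",cv2.resize(a,(800,480),interpolation=2))
E
```

```text
t 14.0 p [0.4362 0.3049 0.1788] yaw 22.67 z [ 0.033  0.023 -0.999] F [ 0.3   0.79 -0.68] w 0.0387
to target in tool mm [ 13.7 249.5  -1.6] F tool [ 0.55 -0.61  0.71]
[(array([ 0.40929928, -0.13801402,  0.016     ]), array([    0,    99,   640,   301, 90409], dtype=int32))]
side {'uv': [293.1, 209.1], 'confidence': 0.69} [0.5513 0.0836 0.    ]
side {'uv': [199.9, 207.9], 'confidence': 0.69} [ 0.3332  0.2349 -0.    ]
side {'uv': [219.3, 169.2], 'confidence': 0.65} [0.4544 0.4025 0.    ]
side {'uv': [363.8, 209.2], 'confidence': 0.61} [ 0.6239 -0.1393  0.112 ]
[(array([0.5417145 , 0.07954355, 0.016     ]), array([269, 185,  26,  26, 521], dtype=int32))]
top {'uv': [285.9, 198.7], 'confidence': 0.68} [0.5404 0.0663 0.    ]
top {'uv': [235.4, 260.3], 'confidence': 0.51} [0.3288 0.2306 0.    ]
top {'uv': [188.3, 225.5], 'confidence': 0.44} [0.443  0.3958 0.    ]
```

View pics/top6c.png

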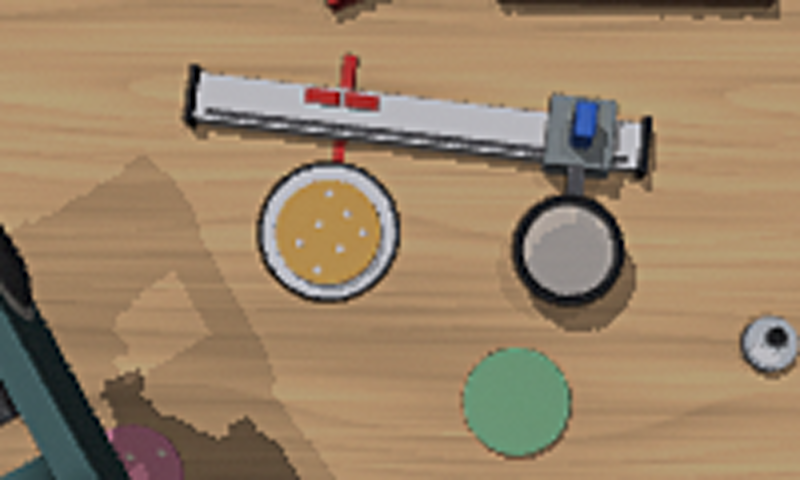

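The dish (crop 328,232) is centred in the ring. Measured: dish (0.542,0.080), ring (0.544,0.081). Now to the blue grip.

Request:
servo_tool([
  [0,0,0,-0.12],
  [0,0,0,-0.12],
  [0,0,0,-0.12],
  [0,0,0,-0.12],
  [0,0,0,-0.12],
  [0,0,0,-0.12],
  [0,0,0,-0.12],
  [0,0,0,-0.12],
  [0,0,0,-0.12],
  [-30,16,0,0],
  [-30,16,0,0],
  [-30,16,0,0],
  [-30,16,0,0],
  [-30,16,0,0],
  [-30,16,0,0],
  [-30,16,0,0],
  [-30,16,0,0],
  [-30,16,0,0],
  [-30,16,0,0],
  [0,0,0,0],
], jaw=1)

```text
time: 15.97
position: [0.5868, -0.0432, 0.1693]
orientation: [0.731, 0.682, 0.014, 0.003]
wrist_force: [0.5, -0.7, -0.2]
grip_width: 0.0853
```

```bash
python3 st.py .622 -.134
```

```text
t 15.97 p [ 0.5868 -0.0432  0.1693] yaw 85.98 z [ 0.025  0.015 -1.   ] F [ 0.54 -0.65 -0.21] w 0.0853
to target in tool mm [-88.1  41.5  -0.5] F tool [-0.62  0.58  0.21]
```

Request:
servo_tool([
  [-30,14,0,0.024],
  [-30,14,0,0],
  [-20,9,0,0],
  [-8,4,0,0],
  [0,0,0,0],
  [0,0,0,0],
])

```text
time: 16.47
position: [0.6187, -0.1455, 0.1658]
orientation: [0.744, 0.668, 0.013, 0.001]
wrist_force: [0.6, 0.3, -0.0]
grip_width: 0.0856
```

```bash
python3 st.py .622 -.134; cat > g.py <<'E'
from h import *
from scipy.spatial.transform import Rotation as Ro
f=cams.grab_frame("wrist"); s=arm.observe(); M=Ro.from_quat(s["orientation"]).as_matrix()
save(f,"w_%.0f"%(s["time"]*10))
T=lambda P:(M.T@(P-s["position"])*1000).round(1)
for n in("wrist","side","top"):
    if n!="wrist": f=cams.grab_frame(n)
    for q,z in (("grip",.112),("notch",.03),("spot",0)):
        for r in cams.spot_point(q,f)[:2]: P=px2w(f,*r["uv"],z); print(n,q,r,P.round(4),px2w(f,*r["uv"]).round(4),T(P))
E
python3 g.py; ls pics
```

```text
t 16.47 p [ 0.6187 -0.1455  0.1658] yaw 83.87 z [ 0.021  0.016 -1.   ] F [ 0.57  0.31 -0.01] w 0.0856
to target in tool mm [11.8  2.   0.3] F tool [0.37 0.53 0.02]
wrist grip {'uv': [342.2, 217.2], 'confidence': 0.79} [ 0.6272 -0.1294  0.112 ] [ 0.6273 -0.1294  0.1118] [15.6  5.8 54.2]
wrist notch {'uv': [542.3, 185.5], 'confidence': 0.83} [0.6462 0.0729 0.03  ] [0.6463 0.073  0.0298] [217.2   1.6 139.9]
wrist notch {'uv': [537.4, 75.5], 'confidence': 0.33} [0.5436 0.0592 0.03  ] [0.5432 0.0694 0.015 ] [192.7 -99.  137.5]
wrist spot {'uv': [118.3, 242.9], 'confidence': 0.47} [ 0.6696 -0.3738  0.    ] [ 0.6545 -0.3441  0.0413] [-225.    71.9  163.2]
side grip {'uv': [296.0, 209.4], 'confidence': 0.74} [ 0.491 -0.052  0.112] [0.5483 0.06   0.0154] [  78.  -137.8   52.7]
side grip {'uv': [293.0, 206.2], 'confidence': 0.72} [ 0.4912 -0.0372  0.112 ] [0.5482 0.0767 0.0159] [  92.7 -139.3   52.9]
side spot {'uv': [293.7, 208.6], 'confidence': 0.95} [0.5538 0.0847 0.    ] [0.544  0.0652 0.0167] [218.5 -92.1 168.1]
side spot {'uv': [340.6, 317.8], 'confidence': 0.29} [ 0.4543 -0.2923  0.    ] [ 0.4423 -0.3091  0.0269] [-166.8 -150.9  160. ]
top grip {'uv': [343.9, 167.9], 'confidence': 0.75} [ 0.628  -0.1241  0.112 ] [ 0.6279 -0.1241  0.1126] [20.9  6.  54.4]
top notch {'uv': [288.0, 168.0], 'confidence': 0.62} [0.6417 0.0599 0.03  ] [0.6425 0.0601 0.0262] [203.8  -1.5 139.6]
top notch {'uv': [342.1, 179.5], 'confidence': 0.17} [ 0.6051 -0.1242  0.03  ] [ 0.5992 -0.122   0.0626] [ 16.9 -18.3 135.8]
top spot {'uv': [282.3, 200.1], 'confidence': 0.75} [0.5354 0.0785 0.    ] [0.5343 0.0779 0.0086] [ 210.5 -109.8  167.6]
top spot {'uv': [343.4, 176.7], 'confidence': 0.29} [ 0.6205 -0.1306  0.    ] [ 0.6098 -0.1266  0.0563] [ 11.6  -2.9 166.1]
c2.png
c3.png
s2.png
s2c.png
s5.png
side1.png
side6.png
t61.png
tc61.png
top1.png
top1c.png
top6.png
top6c.png
w1.png
w3.png
w_165.png
```

Request:
servo_tool([
  [8,3,0,-0.012],
  [7,2,0,0],
  [0,0,0,0],
  [0,0,0,0],
])

```text
time: 17.4
position: [0.6264, -0.1287, 0.1668]
orientation: [0.739, 0.674, 0.013, 0.001]
wrist_force: [0.1, -1.2, -0.0]
grip_width: 0.0856
```

```bash
python3 st.py .627 -.1294;  python3 g.py | head -3; ls -t pics | head -1; cp $(ls -t pics/w_* | head -1) pics/wg.png
```

```text
t 17.4 p [ 0.6264 -0.1287  0.1668] yaw 84.74 z [ 0.022  0.016 -1.   ] F [ 0.09 -1.16 -0.03] w 0.0856
to target in tool mm [-0.7  0.7  0. ] F tool [-1.15  0.19  0.02]
wrist grip {'uv': [117.0, 9.0], 'confidence': 0.58} [ 0.4906 -0.2369  0.112 ] [ 0.4632 -0.2822  0.026 ] [-121.1 -126.3   50. ]
wrist grip {'uv': [314.2, 206.8], 'confidence': 0.56} [ 0.6252 -0.1317  0.112 ] [ 0.625  -0.1317  0.1125] [-4.1 -2.  54.6]
wrist notch {'uv': [522.8, 181.3], 'confidence': 0.6} [0.6448 0.071  0.03  ] [0.6451 0.0717 0.0289] [198.   -2.8 140.3]
w_174.png
```

View pics/wg.png

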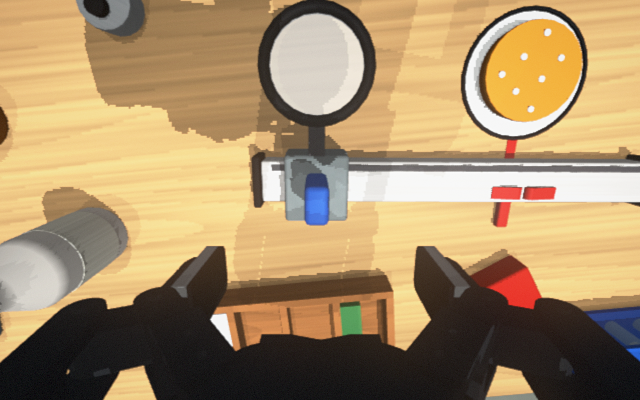

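The grip (316,205) sits midway between the fingers (225 and 415), the dish stays in the ring, and the red notch marks are at (523,190). I'll refine the top face from depth, along with the tip offset when open.

```bash
python3 - <<'E'
from h import *
from scipy.spatial.transform import Rotation as Ro
f=cams.grab_frame("wrist"); s=arm.observe(); M=Ro.from_quat(s["orientation"]).as_matrix()
def T(u,v): return M.T@(px2w(f,u,v)-s["position"])*1000
Q=np.array([T(u,v) for v in range(165,232) for u in range(295,340) if px2w(f,u,v)[2]>.107 and f["pixels"][v,u,2]>f["pixels"][v,u,0]+40])
print("grip top",Q.min(0).round(1),Q.max(0).round(1),np.median(Q,0).round(1))
for u,v in((222,248),(222,252),(219,260),(418,248),(418,252)): print(u,v,T(u,v).round(1))
E
```

```text
grip top [ -10.3  -65.1 -159.2] [ 6.6 11.6 59.3] [-2.2 -3.3 55. ]
222 248 [-42.4  -9.5 -34.1]
222 252 [-42.6  -7.6 -34. ]
219 260 [-42.2  -6.5 -39.5]
418 248 [ 43.3  -8.6 -31.9]
418 252 [ 43.1  -7.1 -32.9]<stdin>:5: RuntimeWarning: overflow encountered in scalar add
```

Request:
servo_tool([
  [-2,-3,0,0],
  [0,0,15,0],
  [0,0,15,0],
  [0,0,15,0],
  [0,0,15,0],
  [0,0,15,0],
  [0,0,10,0],
  [0,0,10,0],
  [0,0,6,0],
  [0,0,4,0],
  [0,0,0,0],
])

```text
time: 18.97
position: [0.6226, -0.129, 0.0475]
orientation: [0.739, 0.673, 0.012, -0.0]
wrist_force: [0.5, -0.2, 0.1]
grip_width: 0.0852
```

```bash
python3 st.py .6252 -.1317; python3 - <<'E'
from h import *
f=cams.grab_frame("wrist"); save(f,"wg2")
E
```

```text
t 18.97 p [ 0.6226 -0.129   0.0475] yaw 84.67 z [ 0.018  0.017 -1.   ] F [ 0.49 -0.16  0.13] w 0.0852
to target in tool mm [-2.4  2.9  0. ] F tool [-0.11  0.5  -0.13]
```

View pics/wg2.png

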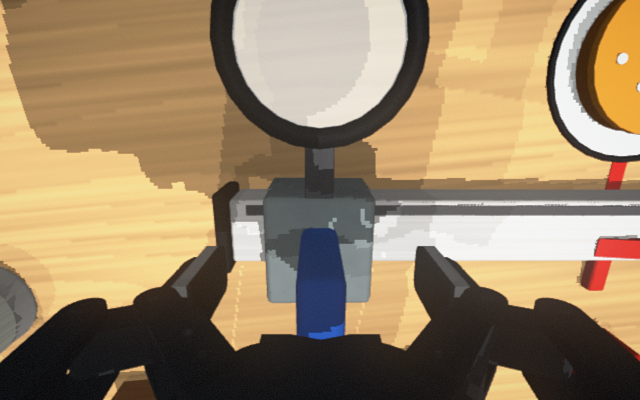

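The grip (321,285) is midway between the open fingers (228, 417), clear of the carriage and end block. Closing.

Request:
servo_tool([
  [-1,1,-4,0],
  [0,0,0,0],
  [0,0,0,0],
  [0,0,0,0],
  [0,0,0,0],
  [0,0,0,0],
  [0,0,0,0],
  [0,0,0,0],
], jaw=-1, force=50)

```text
time: 19.68
position: [0.6253, -0.1311, 0.0563]
orientation: [0.739, 0.673, 0.013, 0.002]
wrist_force: [0.7, 2.4, -0.2]
grip_width: 0.0177
```

```bash
python3 st.py .6252 -.1317; python3 - <<'E'
from h import *
f=cams.grab_frame("wrist")
for q,z in (("notch",.03),("clip",0)):
    for r in cams.spot_point(q,f)[:2]: print(q,r,px2w(f,*r["uv"],z).round(4))
f=cams.grab_frame("top");
d=[dishpos(f,[.545,.08])[0][0], disc(f,[.545,.08])[0][0]]; print(d)
E
```

```text
t 19.68 p [ 0.6253 -0.1311  0.0563] yaw 84.68 z [ 0.023  0.014 -1.   ] F [ 0.67  2.36 -0.16] w 0.0177
to target in tool mm [-0.6 -0.1 -0. ] F tool [2.41 0.44 0.21]
notch {'uv': [637.9, 225.0], 'confidence': 0.78} [0.6476 0.0716 0.03  ]
[array([0.5417145 , 0.07954355, 0.016     ]), array([0.54697657, 0.0824956 , 0.        ])]
```

Held at 17.7 mm width. The notch is about 203 mm ahead along tool +x. I'll slide and watch the forces.

Request:
servo_tool([
  [5,0,0,0],
  [8,0,0,0],
  [8,0,0,0],
  [8,0,0,0],
  [8,0,0,0],
  [3,0,0,0],
  [0,0,0,0],
])

```text
time: 20.47
position: [0.6297, -0.0873, 0.0563]
orientation: [0.739, 0.673, 0.013, 0.003]
wrist_force: [3.0, -2.1, -2.9]
grip_width: 0.0174
```

```bash
python3 st.py .6450 .0716
```

```text
t 20.47 p [ 0.6297 -0.0873  0.0563] yaw 84.68 z [ 0.024  0.013 -1.   ] F [ 3.01 -2.13 -2.85] w 0.0174
to target in tool mm [159.6   0.4   2.4] F tool [-1.88  3.13  2.89]
```

Request:
servo_tool([
  [5,0.4,0,0],
  [8,0,0,0],
  [8,0,0,0],
  [8,0.3,0,0],
  [8,0,0,0],
  [8,0,0,0],
  [8,0.3,0,0],
  [8,0,0,0],
  [8,0,0,0],
  [8,0.3,0,0],
  [8,0,0,0],
  [8,0,0,0],
  [8,0.3,0,0],
  [5,0,0,0],
  [2,0,0,0],
  [0,0,0,0],
])

```text
time: 21.8
position: [0.6417, 0.0325, 0.0564]
orientation: [0.739, 0.674, 0.012, 0.003]
wrist_force: [3.3, -2.4, -5.0]
grip_width: 0.0175
```

```bash
python3 st.py .6450 .0716; python3 - <<'E'
from h import *
f=cams.grab_frame("wrist"); 
for r in cams.spot_point("notch",f)[:2]: print(r,px2w(f,*r["uv"],.03).round(4))
f=cams.grab_frame("top"); print(dishpos(f,[.545,.08])[0])
E
```

```text
t 21.8 p [0.6417 0.0325 0.0564] yaw 84.72 z [ 0.022  0.013 -1.   ] F [ 3.28 -2.36 -4.97] w 0.0175
to target in tool mm [39.3 -0.3  0.6] F tool [-2.12  3.38  5.01]
{'uv': [383.8, 224.6], 'confidence': 0.88} [0.6475 0.0728 0.03  ]
(array([0.44273337, 0.39714248, 0.016     ]), array([ 169,  207,   36,   37, 1066], dtype=int32))
```

Request:
servo_tool([
  [4,0.3,0,0],
  [4,0,0,0],
  [4,0,0,0],
  [3,0,0,0],
  [2,0,0,0],
  [0,0,0,0],
])

```text
time: 22.45
position: [0.6433, 0.0491, 0.0564]
orientation: [0.74, 0.673, 0.012, 0.002]
wrist_force: [1.6, -1.9, -6.1]
grip_width: 0.0176
```

Request:
servo_tool([
  [2,0,0,0],
  [2,0,0,0],
  [0,0,0,0],
])

```text
time: 22.7
position: [0.6437, 0.053, 0.0564]
orientation: [0.74, 0.673, 0.011, 0.003]
wrist_force: [2.7, 1.1, -5.3]
grip_width: 0.0176
```

Request:
servo_tool([
  [2,0,0,0],
  [2,0,0,0],
  [0,0,0,0],
])

```text
time: 22.95
position: [0.6441, 0.0565, 0.0563]
orientation: [0.74, 0.673, 0.011, 0.003]
wrist_force: [2.3, 2.8, -5.8]
grip_width: 0.0174
```

```bash
python3 st.py .6455 .0720
```

```text
t 22.95 p [0.6441 0.0565 0.0563] yaw 84.57 z [ 0.02  0.01 -1.  ] F [ 2.32  2.77 -5.84] w 0.0174
to target in tool mm [15.6 -0.   0.2] F tool [2.9  1.93 5.91]
```

Request:
servo_tool([
  [1.5,0,0,0],
])

```text
time: 23.03
position: [0.6442, 0.0577, 0.0564]
orientation: [0.74, 0.673, 0.011, 0.003]
wrist_force: [1.3, -7.0, -5.5]
grip_width: 0.0176
```

Request:
servo_tool([
  [1.5,0,0,0],
])

```text
time: 23.12
position: [0.6443, 0.0588, 0.0563]
orientation: [0.74, 0.673, 0.011, 0.003]
wrist_force: [1.4, -7.2, -6.1]
grip_width: 0.0176
```

Request:
servo_tool([
  [1.5,0,0,0],
])

```text
time: 23.2
position: [0.6444, 0.0599, 0.0564]
orientation: [0.74, 0.673, 0.01, 0.004]
wrist_force: [0.6, -7.4, -4.9]
grip_width: 0.0175
```

Request:
servo_tool([
  [1.5,0,0,0],
])

```text
time: 23.28
position: [0.6445, 0.061, 0.0563]
orientation: [0.74, 0.672, 0.01, 0.004]
wrist_force: [1.7, -8.0, -4.6]
grip_width: 0.0171
```

Request:
servo_tool([
  [1.5,0,0,0],
])

```text
time: 23.37
position: [0.6446, 0.0621, 0.0563]
orientation: [0.74, 0.672, 0.01, 0.004]
wrist_force: [1.6, -6.6, -5.4]
grip_width: 0.0174
```

Request:
servo_tool([
  [1.5,0,0,0],
])

```text
time: 23.45
position: [0.6447, 0.0631, 0.0563]
orientation: [0.74, 0.672, 0.009, 0.004]
wrist_force: [0.7, -7.3, -5.8]
grip_width: 0.0172
```

Request:
servo_tool([
  [1.5,0,0,0],
])

```text
time: 23.53
position: [0.6448, 0.0643, 0.0563]
orientation: [0.74, 0.672, 0.009, 0.004]
wrist_force: [1.3, -6.9, -5.0]
grip_width: 0.0173
```

Request:
servo_tool([
  [1.5,0,0,0],
])

```text
time: 23.62
position: [0.6449, 0.0654, 0.0563]
orientation: [0.74, 0.672, 0.009, 0.004]
wrist_force: [1.2, -6.0, -5.3]
grip_width: 0.0175
```

Request:
servo_tool([
  [1.5,0,0,0],
])

```text
time: 23.7
position: [0.6451, 0.0667, 0.0563]
orientation: [0.741, 0.672, 0.009, 0.004]
wrist_force: [2.7, -5.3, -6.2]
grip_width: 0.0176
```

Request:
servo_tool([
  [1.2,0,0,0],
])

```text
time: 23.78
position: [0.6452, 0.0679, 0.0563]
orientation: [0.741, 0.672, 0.009, 0.004]
wrist_force: [2.3, -4.4, -5.7]
grip_width: 0.0174
```

Request:
servo_tool([
  [1.2,0,0,0],
])

```text
time: 23.87
position: [0.6453, 0.0692, 0.0563]
orientation: [0.741, 0.672, 0.009, 0.004]
wrist_force: [3.1, -2.2, -5.3]
grip_width: 0.0174
```

Request:
servo_tool([
  [1,0,0,0],
])

```text
time: 23.95
position: [0.6454, 0.0704, 0.0563]
orientation: [0.741, 0.672, 0.009, 0.004]
wrist_force: [2.8, -1.5, -6.4]
grip_width: 0.0173
```

Request:
servo_tool([
  [1,0,0,0],
])

```text
time: 24.03
position: [0.6455, 0.0717, 0.0563]
orientation: [0.741, 0.672, 0.009, 0.004]
wrist_force: [3.6, -1.3, -6.7]
grip_width: 0.0174
```

Request:
servo_tool([
  [0.8,0,0,0],
])

```text
time: 24.12
position: [0.6457, 0.0727, 0.0563]
orientation: [0.741, 0.672, 0.009, 0.004]
wrist_force: [2.2, -6.9, -5.5]
grip_width: 0.0171
```

Request:
servo_tool([
  [0,0,0,0],
  [0,0,0,0],
  [0,0,0,0],
  [0,0,0,0],
])

```text
time: 24.45
position: [0.6457, 0.0727, 0.0563]
orientation: [0.74, 0.672, 0.009, 0.004]
wrist_force: [2.2, -2.7, -5.3]
grip_width: 0.0173
```

```bash
python3 st.py .6450 .0716; python3 - <<'E'
from h import *
for n in ("side","wrist"):
  f=cams.grab_frame(n); save(f,n+"9")
  for q,z in (("notch",.03),("grip",.112),("dish",0),("spot",0),("clip",0)):
    for r in cams.spot_point(q,f)[:2]: print(n,q,r,px2w(f,*r["uv"],z).round(4))
a=cv2.imread("pics/side9.png")[150:270,240:400]; cv2.imwrite("pics/f.png",cv2.resize(a,(800,600),interpolation=2))
E
```

```text
t 24.45 p [0.6457 0.0727 0.0563] yaw 84.45 z [ 0.019  0.006 -1.   ] F [ 2.19 -2.68 -5.34] w 0.0173
to target in tool mm [-1.1 -0.5 -0. ] F tool [-2.5   2.34  5.37]
side notch {'uv': [324.5, 194.0], 'confidence': 0.54} [0.6417 0.0606 0.03  ]
side grip {'uv': [325.4, 169.5], 'confidence': 0.79} [0.6439 0.0578 0.112 ]
side dish {'uv': [218.5, 169.1], 'confidence': 0.75} [0.4524 0.4046 0.    ]
side dish {'uv': [295.9, 207.9], 'confidence': 0.71} [ 0.5606  0.0841 -0.    ]
side spot {'uv': [293.8, 209.2], 'confidence': 0.65} [0.5527 0.0821 0.    ]
side clip {'uv': [326.1, 200.2], 'confidence': 0.74} [0.6513 0.0677 0.    ]
side clip {'uv': [445.2, 298.9], 'confidence': 0.36} [ 0.6704 -0.3744  0.    ]
wrist notch {'uv': [316.6, 208.1], 'confidence': 0.67} [0.6364 0.0717 0.03  ]
wrist grip {'uv': [318.6, 299.6], 'confidence': 0.89} [0.6464 0.0718 0.112 ]
```

View pics/f.png

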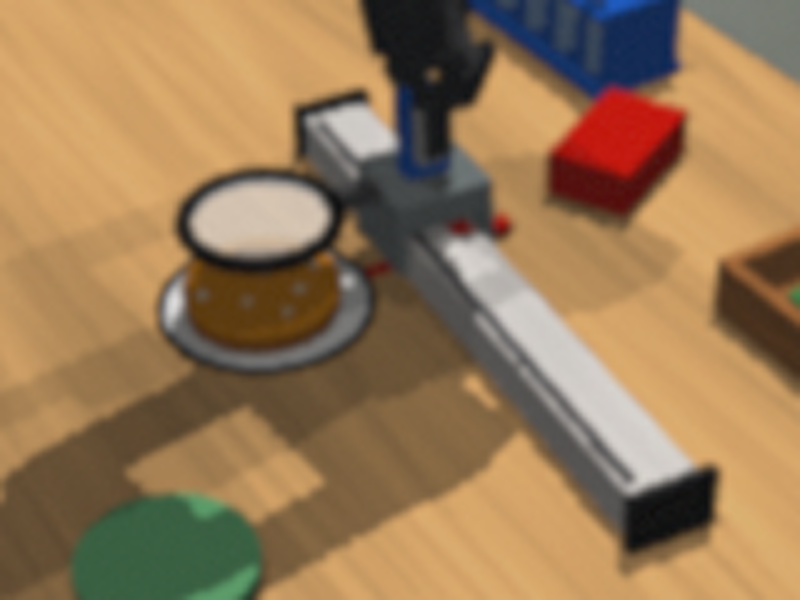

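The lens now sits over the dish, which is still in the ring. The push fell from 8 N to 1.3 N and then rose to 7 N, which is the click. I'll ease back a touch and dwell.

Request:
servo_tool([
  [-0.6,0,0,0],
  [0,0,0,0],
  [0,0,0,0],
  [0,0,0,0],
  [0,0,0,0],
  [0,0,0,0],
  [0,0,0,0],
])

```text
time: 25.63
position: [0.6456, 0.0724, 0.0563]
orientation: [0.74, 0.672, 0.01, 0.004]
wrist_force: [2.1, -2.2, -6.6]
grip_width: 0.0174
```

```bash
python3 - <<'E'
from cell import arm
s=arm.observe();print(s["time"],s["position"],s["wrist_force"],s["grip_width"])
print(arm.close_job())
E
```

```text
25.6333 [0.64559559 0.07242783 0.05626316] [ 2.12925601 -2.1960808  -6.63757553] 0.017428147625867096
the job is handed in; nothing more can be done
None
```

The amber dish is in the black ring, the magnifier is in the notch with the blue grip still held, and the job is handed in (25.6 s of the 72 s used).

- **Dish:** I pushed the small amber dish along the table into the ring. The top camera put its centre 3 to 6 mm from the ring's centre, against the 13 mm allowed. After the slide the lens hid the dish from the top view; the side picture still shows it inside the ring.
- **Magnifier:** I gripped the blue grip at 50 N (17.4 mm between the fingers) and slid it about 204 mm. The resistance along the rail climbed to 8 N, fell to 1.3 N, then rose to 7 N within about 1 mm. I took that as the click and backed off slightly, about 0.3 mm. By my estimate the carriage sits within about 1 mm of the notch. The wrist camera gives the grip and notch both y ≈ 0.072. The side camera's network points read 10 to 15 mm lower for both, but still within 3 mm of each other.
- **Mismatch with the specification:** the fingertips stood about 25 mm behind the reported TCP, not 19 mm ahead of it. My first push therefore passed over the dish without touching it. I then measured the fingertips with the wrist camera, cross-checked by the side camera, and worked from that.
- **Other things:** I touched none of the bystanders or look-alikes. I did not measure their positions at the end.

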